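# Seat two can capacitors in their sprung test sockets and hold the large one home

### The job

Two upright can capacitors and two sprung test sockets belong together by size and colour: the small blue can goes in the narrow socket with the blue band, the large black can in the wide socket with the black band. First stand the small can in its socket, let go and leave it standing upright on its spring plunger; then put the large can in its socket and press it straight down against the spring plunger until it meets the hard stop. Finish while still holding the large can pressed firmly but not violently on the stop (under 40 N), without letting go, and leave the tools and other things on the desk where they are.

Things in the scene. Friction and masses are not known exactly. Their poses are not given: they have to be found in the camera images.
- large_can: loose black can capacitor standing upright: 42 mm diameter, can 50 mm high, plus two white terminals 6 mm high on its top; about 0.12 kg. Origin: centre of the underside, z up the can
- small_can: loose blue can capacitor standing upright: 30 mm diameter, 45 mm high plus two steel terminals 4 mm high on its top; about 0.06 kg. Origin: centre of the underside, z up the can
- large_socket: fixed 42 mm-can test socket: aluminium base plate 76x76x6 mm carrying an upright grey tube, inner diameter 46 mm, with a black band round it. Rim 36 mm above the origin; the top 8 mm of the tube flares outward by 4 mm in radius as a lead-in. Inside, a fixed steel stop ring whose top is 14 mm above the origin, and in its middle a brass plunger (18 mm across) on a spring whose top is 24 mm above the origin when free. Origin: centre of the underside, z up
- small_socket: fixed 30 mm-can test socket: aluminium base plate 76x76x6 mm carrying an upright grey tube, inner diameter 34 mm, with a blue band round it. Rim 36 mm above the origin; the top 8 mm of the tube flares outward by 4 mm in radius as a lead-in. Inside, a fixed steel stop ring whose top is 14 mm above the origin, and in its middle a brass plunger (18 mm across) on a spring whose top is 24 mm above the origin when free. Origin: centre of the underside, z up
- large_mouth (a point): centre of the large socket's rim, 36 mm above its base
- small_mouth (a point): centre of the small socket's rim, 36 mm above its base
- large_stop_face (a point): centre of the stop ring's top face in the large socket, 14 mm above its base, where the underside of the large can is when fully home; it then stands 28 mm out of the rim
- large_stop: the fixed steel stop ring in the large socket, 8 mm thick, 46 mm outside and 24 mm inside diameter; origin at the centre of its underside, 6 mm above the base's underside; rigid
- large_plunger (a joint): travel of the large socket's spring plunger in m, 0 = free (up), grows as it is pressed down; 0.010 when the can meets the stop. Spring: 4 N as it begins to move, rising evenly to 9 N at 10 mm; it never latches and pushes the can back up 10 mm when let go
- small_plunger (a joint): travel of the small socket's spring plunger in m, 0 = free (up), 0.010 at its stop. Spring: 4 N as it begins to move, rising evenly to 9 N at 10 mm, so the small can alone stays up, standing 12 mm deep in the tube
- cutters: bystander: red-handled side cutters lying flat, 40x116x11 mm, origin under the centre
- pliers: bystander: blue-handled long-nose pliers lying flat, 40x116x11 mm, origin under the centre
- red_driver: bystander: red screwdriver lying, 162 mm long, origin under the centre
- spool: bystander: standing reel of solder, 60 mm diameter, 62 mm high, origin under the centre
- green_tape: bystander: green tape roll lying flat, 84 mm diameter, 19 mm high, origin under the centre
- meter: bystander: orange hand meter lying flat, 72x150x44 mm, origin under the centre
There are look-alikes about, which are no part of the job. There is more than one size of the large_can; the job needs the smaller. There is more than one size of the small_can; the job needs the larger.

How it is judged:
By the outcome, as a careful person would: the job done as asked, in the order asked, and still so for the second after the job is handed in, while the arm keeps its last pose, push and grip.
It also fails if it takes over 59 s, if anything falls off the work surface, if the arm or the gripper's body presses on something with over 40 N, if the wrist force passes 120 N, or if a joint passes its speed limit or range.

### The arm

A 7-joint arm with a two-finger parallel gripper is mounted at the origin on a cart in front of the work surface, level with it; the furniture and walls round the work are solid. World frame = base frame: x ahead of the robot, y to its left, z up, the work surface at z = 0. Lengths are in m, angles in rad, forces in N, time in s.
With the tool pointing down it reaches from about 0.4 to 0.925 m from the base axis. Payload 5.6 kg.
Tool frame: the origin (TCP) lies midway between the tips of the shut fingers; the grasp point (between the pads) lies 19 mm behind it; z points along the fingers, y is the direction in which the jaws open and shut (so a half turn about z gives the same grasp; the last joint's range is limited). The gripper opens to 85 mm and grips with 20 to 120 N. Pads are 22 mm wide; open, the fingers measure 114 mm over their backs; the gripper's body (76 mm by 85 mm) begins 54 mm behind the grasp point. The pads swing forward as they close: fully open they stand 13 mm farther back than shut.
Start: joints at [1.08, 0.468, -0.012, 1.603, 0.006, 1.071, -0.056], TCP at [0.281, -0.586, 0.231] pointing down, gripper open.
Joint ranges: [-2.53, 2.53], [-0.31, 2.02], [-1.57, 1.55], [0.28, 2.44], [-1.29, 4.43], [0.15, 1.84], [-2.92, 2.92]. Speed limits (rad/s): [2.57, 2.57, 3.14, 3.14, 3.14, 3.14, 3.14].

### API

Orientations are given as a unit quaternion [x, y, z, w].
In Python, from plant import state, capture, camera_params, sign_off gives the robot as it stands. The module is installed in compiled form; this text tells all that it offers.
- The arm moves only by the shell command python3 -m inch 'ROWS' [FORCE]. ROWS is a JSON object of lists of equal length, an entry for each row: "dr": the turn, a rotation vector about the tool's x, y, z in degrees, a list of three; "dp": the shift along the tool's x, y, z in mm, a list of three; "gripper": the closure, from 0 (fully open) to 1 (shut). In form: {"dr": [[rx, ry, rz], ...], "dp": [[tx, ty, tz], ...], "gripper": [gripper, ...]}. A call has 1 to 20 rows; each row shifts and turns the pose as measured when the row begins, along the tool's axes as they then stand; what a row does not reach is not made up. A row lasts 1/8 s, in which the tool goes at most 62.5 mm and 10.7 degrees, less where a joint would pass 70% of its speed; a pose out of reach is approached as far as the arm can. A call is refused whole if a number of a shift passes 62.5 or a number of a turn 10.7, either way. A call with a gripper value outside its range is refused whole. The fingers move at their own pace and stop on an object; FORCE is the grip in N (left out, the last holds). Time passes only in rows, so rows that do not move let the fingers close. It gives the time, the measured TCP pose, the force and the opening at its end, in the units of the state.
- state(): the state, without advancing time (a new reading comes with each control period).
- capture(name): name is "scene" or "side" or "wrist"; returns the picture (420x560x3 uint8, red, green, blue); there is no depth.
- camera_params(name): a dict with "fx", "fy", "cx", "cy" (pixels), "k1" (the pictures are not rectified: a ray, as slopes to the right and down, at radius r is drawn at 1 + k1 r^2 times it, then the intrinsics apply), "rvec" (rotation vector, rad) and "tvec" (3), from world to camera coordinates, as OpenCV has them. Camera axes: x right, y down, z forward; pixel columns grow to the right and rows downward; lengths in m; the calibration is good to about 2 mm. A picture is of the moment at which its call begins: read the wrist's pose just before it. camera_params takes no time and is no camera call; for the wrist camera it gives the pose at the moment of the call.
- sign_off(): hands the job in, once; it reports no verdict.
The state is a dict: "time_s": time; "joint_pos": joint angles; "dq": joint speeds; "tau": joint torques, N m; "position": TCP position; "orientation": TCP orientation; "wrist_force": force on the tool from outside, world axes, zero at the start; "ft_torque": the same for the moment, N m; "grip_width": opening from 0.0 (shut) to 1.0 (fully open).
Only numpy, scipy, OpenCV 4.12 (cv2) and the standard library are available. Lean on these libraries where they do the work, as an engineer would, in place of code of your own. Each camera call takes 0.05 s, during which the arm holds its last target. There are 200 camera calls.

## Working session

There is one attempt and no reset: what is moved stays moved. The work goes in short steps, Python scripts to look and compute and a shell command to move; the robot and the scene stay as the last step left them, time stands still between calls to the robot, and variables do not carry over. Pictures are saved under pics/ and viewed, about 8 in all and at most 12, crops included, and the job is handed in when it is done.

```bash
mkdir -p pics
cat > h.py <<'E'
import numpy as np, cv2
from plant import state, capture, camera_params, sign_off
from scipy.spatial.transform import Rotation as R
def save(n,img): cv2.imwrite(f'pics/{n}.png',img[:,:,::-1])
def cam(n):
    p=camera_params(n); Rm=R.from_rotvec(np.array(p['rvec']).ravel()).as_matrix(); return p,Rm,np.array(p['tvec']).ravel()
def ray(c,u,v):
    p,Rm,t=c; x=(u-p['cx'])/p['fx']; y=(v-p['cy'])/p['fy']; rd=np.hypot(x,y); r=rd
    for _ in range(30): r=rd/(1+p['k1']*r*r)
    s=r/rd if rd>0 else 1
    return -Rm.T@t, Rm.T@np.array([x*s,y*s,1])
def plane(c,u,v,z):
    o,d=ray(c,u,v); return o+d*(z-o[2])/d[2]
def proj(c,P):
    p,Rm,t=c; q=Rm@np.array(P)+t; x,y=q[:2]/q[2]; k=1+p['k1']*(x*x+y*y)
    return np.array([p['fx']*x*k+p['cx'],p['fy']*y*k+p['cy']])
def tri(c1,a,c2,b):
    o1,d1=ray(c1,*a);o2,d2=ray(c2,*b)
    s=np.linalg.lstsq(np.c_[d1,-d2],o2-o1,rcond=None)[0]
    A=o1+d1*s[0];B=o2+d2*s[1]; return (A+B)/2,np.linalg.norm(A-B)
def totool(P):
    s=state(); return R.from_quat(s['orientation']).inv().apply(np.array(P)-s['position'])*1000
E
cat > a.py <<'E'
from h import *
for n in ['scene','side']:
    i=capture(n); np.save(n+'.npy',i); save(n+'0',cv2.resize(i,(800,600)))
    p,Rm,t=cam(n); print(n,-Rm.T@t,Rm[2],p['fx'],p['k1'])
s=state(); print(s)
p,Rm,t=cam('wrist');print(-Rm.T@t,Rm)
E
python3 a.py
```

```text
scene [-0.04857389  0.5702434   0.68569291] [ 0.58052006 -0.58132103 -0.57014237] 406.8371081530069 0.042961939595103506
side [-0.27014905  0.0475347   1.13305454] [ 0.61186765 -0.08479982 -0.78640128] 455.8690773205047 -0.12703557909503055
{'time_s': 0.1, 'joint_pos': array([ 1.07999194,  0.4683153 , -0.01159567,  1.60356153,  0.00600217,
        1.07142975, -0.05630719]), 'dq': array([-5.52853192e-04, -1.56818011e-03,  1.97122342e-04, -3.85640293e-03,
        1.20938022e-04,  7.64393251e-05, -2.10996438e-03]), 'tau': array([ 7.92192113e-04, -5.33522165e+01,  2.14576477e-02, -2.51967376e+01,
        1.14519725e-02,  4.24910802e-03, -1.40797360e-05]), 'position': array([ 0.28114795, -0.58546493,  0.23040419]), 'orientation': array([ 9.75046632e-01,  2.21998558e-01, -2.46781750e-04, -8.02730947e-04]), 'wrist_force': array([-0.47968042,  0.51557235, -0.02543447]), 'ft_torque': array([-0.00190228,  0.03082519, -0.030713  ]), 'grip_width': 0.9985514395218258}
[ 0.34290202 -0.55456918  0.37245568] [[ 0.43330526 -0.90124554 -0.00173868]
 [-0.86645217 -0.41710646  0.27437718]
 [-0.24800643 -0.1173826  -0.96162058]]
```

View pics/scene0.png

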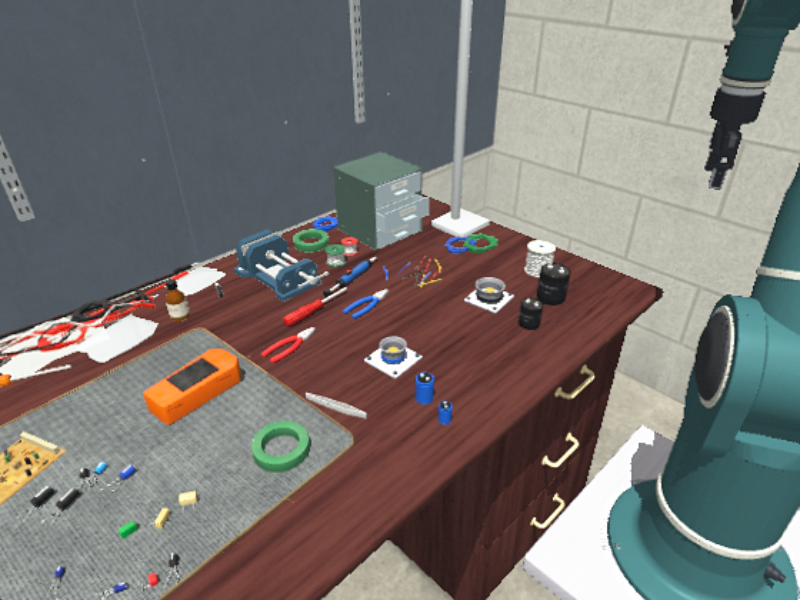

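View pics/side0.png

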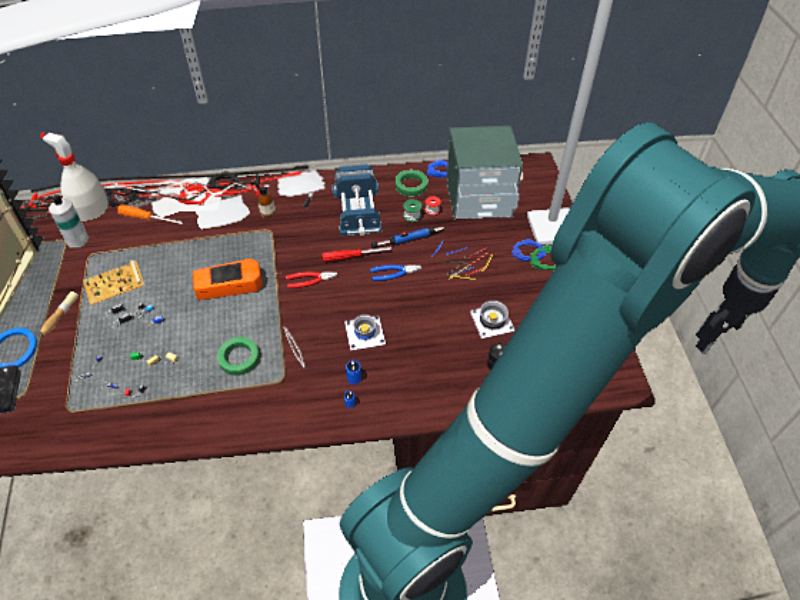

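The scene view (800 px scale) shows these items:
- the right blue can at (425,388), with a smaller look-alike at (445,412)
- the small socket at (392,352)
- the smaller black can at (530,313), with a larger look-alike at (553,283)
- the large socket at (489,292)

The side view shows the small socket at (364,328), the blue can at (354,372), and the large socket at (492,318). The black can is half hidden behind the arm.

```bash
cat > b.py <<'E'
from h import *
c1=cam('scene');c2=cam('side');k=.7
for n,a,b in [('bluecan top',(425,377),(354,363)),('smallsock rim',(393,343),(365,322)),('largesock rim',(490,284),(493,311)),('blue decoy top',(446,405),(350,394))]:
    P,e=tri(c1,np.array(a)*k,c2,np.array(b)*k); print(n,P.round(4),round(e,4))
print('black z.05',plane(c1,530*k,303*k,.05),'bigblack',plane(c1,553*k,268*k,.07))
for n,p,z in [('spool',(541,245),.062),('pliers',(366,305),.01),('driver',(330,293),.02),('lamp',(460,222),.02),('cutters',(288,345),.01)]: print(n,plane(c1,p[0]*k,p[1]*k,z).round(3))
E
python3 b.py
```

```text
bluecan top [0.437  0.0385 0.042 ] 0.0057
smallsock rim [0.5437 0.0066 0.0336] 0.002
largesock rim [ 0.5369 -0.2661  0.0366] 0.0004
blue decoy top [0.3766 0.0528 0.0289] 0.003
black z.05 [ 0.42850013 -0.24893548  0.05      ] bigblack [ 0.4526448  -0.35970789  0.07      ]
spool [ 0.532 -0.436  0.062]
pliers [ 0.691 -0.061  0.01 ]
driver [ 0.765 -0.029  0.02 ]
lamp [ 0.783 -0.463  0.02 ]
cutters [0.698 0.127 0.01 ]
```

Measured heights match the text: blue can 42 mm, rims 34 and 37 mm. Moving towards the large socket and black can for a closer look, with jaws turned along world y.

```bash
python3 -m inch '{"dr":[[0,0,8.5],[0,0,8.5],[0,0,8.5],[0,0,0],[0,0,0],[0,0,0],[0,0,0],[0,0,0]],"dp":[[43,-32,0],[38,-38,0],[32,-44,0],[25,-48,5],[25,-48,5],[25,-48,5],[25,-48,0],[0,0,0]],"gripper":[0,0,0,0,0,0,0,0]}'
cat > c.py <<'E'
import sys
from h import *
n=sys.argv[1]
c=cam('wrist'); i=capture('wrist'); np.save(n+'.npy',i)
import pickle; pickle.dump(c,open(n+'.pkl','wb'))
save(n,i); s=state(); print(s['time_s'],s['position'].round(4),R.from_quat(s['orientation']).as_matrix().round(3).tolist(),c[0]['fx'])
E
python3 c.py w1
```

```text
time_s: 1.1
position: [0.4628, -0.2411, 0.2118]
orientation: [1.0, -0.007, -0.002, -0.002]
wrist_force: [-1.3, -0.4, 0.2]
grip_width: 1.002
1.15 [ 0.4615 -0.2436  0.2117] [[1.0, -0.018, -0.005], [-0.018, -1.0, 0.003], [-0.005, -0.003, -1.0]] 331.0410833518383
```

View pics/w1.png

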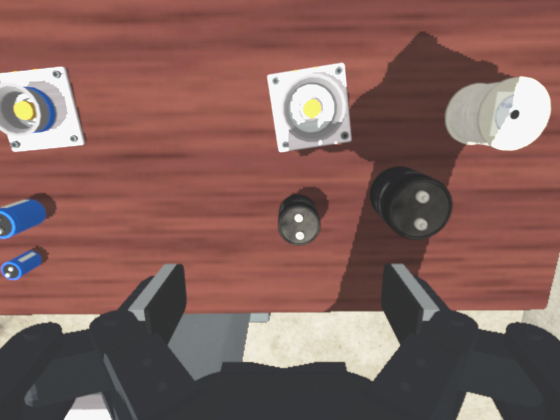

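Wrist view w1 shows the large socket's mouth at about (310,105) and the right black can's top at (299,223). The larger look-alike is at (417,204). Going on to the blue side.

```bash
python3 -m inch '{"dr":[[0,0,-1],[0,0,0],[0,0,0],[0,0,0],[0,0,0],[0,0,0]],"dp":[[0,-53,5],[0,-53,5],[0,-53,5],[0,-53,5],[0,-53,0],[0,0,0]],"gripper":[0,0,0,0,0,0]}'
python3 c.py w2
```

```text
time_s: 1.9
position: [0.463, 0.0188, 0.1908]
orientation: [1.0, -0.008, -0.003, 0.0]
wrist_force: [0.2, -1.4, -0.2]
grip_width: 0.999
1.95 [0.4629 0.0162 0.1907] [[1.0, -0.02, -0.005], [-0.02, -1.0, -0.002], [-0.005, 0.002, -1.0]] 331.0410833518383
```

View pics/w2.png

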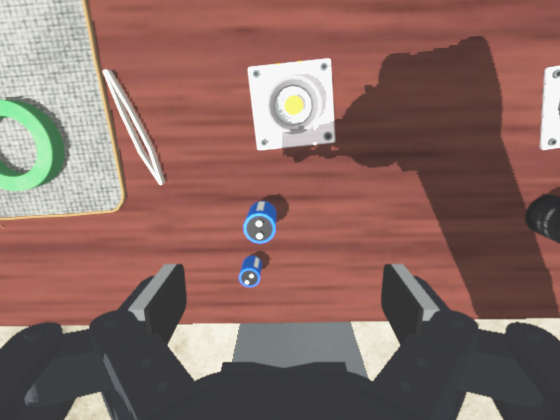

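Wrist view w2 shows the blue can's top at (260,229), the look-alike at (250,277) and the small socket's plunger at (293,104).

```bash
cat > d.py <<'E'
from h import *
import pickle
def big(m,near):
    n,l,st,ce=cv2.connectedComponentsWithStats(m.astype(np.uint8))
    j=1+np.argmin(np.hypot(*(ce[1:]-near).T)+1e3*(st[1:,4]<40)); return l==j,ce[j],st[j]
for n,pl,plate in [('w1',(313,108),(309,107)),('w2',(293,104),(292,104))]:
    i=np.load(n+'.npy').astype(int); c=pickle.load(open(n+'.pkl','rb')); r,g,b=i[...,0],i[...,1],i[...,2]
    _,ce,st=big((r>150)&(g>140)&(b<110),pl); P=plane(c,*ce,.024); print(n,'plunger',ce,st[4],P.round(4))
    lo=np.array(plate)-55; hi=np.array(plate)+55
    m=np.zeros(r.shape,bool); lo=np.maximum(lo,0); m[lo[1]:hi[1],lo[0]:hi[0]]=True
    m&=(abs(r-b)<25)&(r>70)
    pts=np.argwhere(big(m,plate)[0])[:,::-1].astype(np.float32); rc=cv2.minAreaRect(pts)
    print(' plate',rc,plane(c,*rc[0],.006).round(4), 'size',np.linalg.norm(plane(c,*cv2.boxPoints(rc)[0],.006)-plane(c,*cv2.boxPoints(rc)[1],.006)))
i=np.load('w2.npy').astype(int); c=pickle.load(open('w2.pkl','rb')); r,g,b=i[...,0],i[...,1],i[...,2]
bl=(b>r+60)&(b>110); m,ce,st=big(bl,(260,222)); print('blue',ce,st)
# top outline = convex hull of bottom (near) part: fill and take the dark disc
cs,_=cv2.findContours(m.astype(np.uint8),cv2.RETR_CCOMP,cv2.CHAIN_APPROX_NONE)
for q in cs:
    if len(q)>15: e=cv2.fitEllipse(q); print(len(q),e,plane(c,*e[0],.045).round(4),'d',e[1][0]*plane(c,0,0,.045)[2]*0, np.linalg.norm(plane(c,e[0][0]+e[1][0]/2,e[0][1],.045)-plane(c,e[0][0]-e[1][0]/2,e[0][1],.045)))
save('w2c',cv2.resize(np.hstack([np.load('w2.npy')[60:260,210:330],np.load('w1.npy')[60:260,250:370]]),None,fx=3,fy=3,interpolation=cv2.INTER_CUBIC))
E
python3 d.py
```

```text
w1 plunger [ 29.70588235 110.25490196] 51 [0.5391 0.0027 0.024 ]
 plate ((311.00811767578125, 107.45332336425781), (79.8163070678711, 77.95870971679688), 81.38435363769531) [ 0.5381 -0.268   0.006 ] size 0.0754669215126283
w2 plunger [277.  63.] 3 [0.5744 0.0233 0.024 ]
 plate ((292.9987487792969, 104.32157135009766), (85.08445739746094, 83.23788452148438), 83.8844985961914) [0.5407 0.0093 0.006 ] size 0.07559567087513962
blue [261.15490534 220.03270224] [243 202  33  42 581]
125 ((260.117431640625, 223.62289428710938), (32.089759826660156, 40.973026275634766), 17.22821044921875) [0.4361 0.0413 0.045 ] d 0.0 0.0293716696049046
72 ((259.0063781738281, 228.114990234375), (24.685800552368164, 26.196027755737305), 100.37081909179688) [0.4318 0.0425 0.045 ] d 0.0 0.02268552532410908
```

View pics/w2c.png

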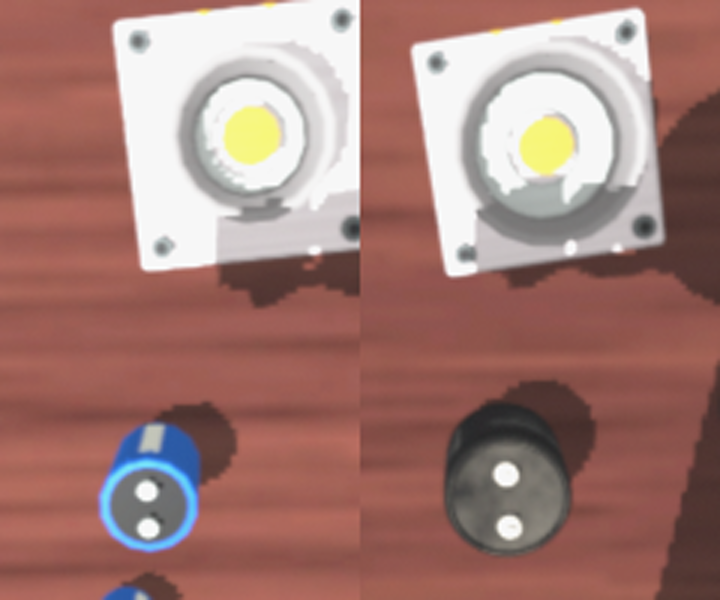

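The enlarged crop gives the blue top at (259.2,228), 32.7 px wide, which is about 30 mm. The black top is at (299,224), 42 px wide. The plungers are at (293.7,104.7) in w2 and (312,108) in w1. Plate sizes come out at 75.5 mm against 76 mm in the text.

```bash
cat > e.py <<'E'
from h import *
import pickle
w1,w2=[pickle.load(open(n+'.pkl','rb')) for n in('w1','w2')]; sc=cam('scene'); sd=cam('side')
print('pl small',plane(w2,293.7,104.7,.024),'pl large',plane(w1,312,108,.024))
B=plane(w2,259.1,228,.045);K=plane(w1,299,224,.05)
print('blue',B,'black',K,'black d',plane(w1,320,224,.05)-plane(w1,278,224,.05))
print('tri small plunger w1w2',tri(w1,(29.7-4,110.25),w2,(293.7,104.7)),)
print('blue w2+side',tri(w2,(259.1,228),sd,(354*.7,363*.7)),'black w1+scene',tri(w1,(299,224),sc,(530*.7,303*.7)))
print('blue to tool',totool(B),'small rim large rim w+side',tri(w2,(293.3,104),sd,(365*.7,322*.7)))
print([totool([B[0],B[1],z]) for z in (.15,.10,.02)])
E
python3 e.py
```

```text
pl small [0.53993419 0.00916021 0.024     ] pl large [ 0.5372846  -0.26755427  0.024     ]
blue [0.43192463 0.04241006 0.045     ] black [ 0.42987614 -0.25406742  0.05      ] black d [-0.00049364 -0.04057111  0.        ]
tri small plunger w1w2 (array([0.53962825, 0.00905919, 0.02071471]), np.float64(0.0007767899188304842))
blue w2+side (array([0.43419529, 0.0403501 , 0.05182396]), np.float64(0.002989787422991791)) black w1+scene (array([ 0.42990196, -0.25345249,  0.04734836]), np.float64(0.0022453574375522097))
blue to tool [-30.75582493 -25.86896765 145.79408939] small rim large rim w+side (array([0.54008168, 0.00846572, 0.04008209]), np.float64(0.003029134691469812))
[array([-31.3226953 , -25.65534917,  40.7958369 ]), array([-31.05275703, -25.75707225,  90.79500475]), array([-30.6208558 , -25.91982919, 170.79367331])]
```

Views agree: blue (0.432,0.042), small socket (0.540,0.009), black (0.430,-0.254), large socket (0.538,-0.268). Going down over the blue can.

```bash
python3 -m inch '{"dr":[[0,0,-1.1],[0,0,0],[0,0,0]],"dp":[[-20,-15,40],[-11,-11,48],[0,0,0]],"gripper":[0,0,0]}'
python3 c.py w3
cat > f.py <<'E'
from h import *
import pickle
i=np.load('w3.npy').astype(int); c=pickle.load(open('w3.pkl','rb')); r,g,b=i[...,0],i[...,1],i[...,2]
m=((b>r+60)&(b>110)).astype(np.uint8)
cs,h=cv2.findContours(m,cv2.RETR_CCOMP,cv2.CHAIN_APPROX_NONE)
for q,hh in zip(cs,h[0]):
    if len(q)>30: e=cv2.fitEllipse(q); print(len(q),hh[3],np.round(e[0],1),np.round(e[1],1),plane(c,*e[0],.045).round(4))
E
python3 f.py
```

```text
time_s: 2.33
position: [0.4333, 0.0357, 0.1017]
orientation: [1.0, -0.006, -0.001, 0.002]
wrist_force: [-0.4, -0.4, 0.0]
grip_width: 1.003
2.375 [0.4355 0.0355 0.1034] [[1.0, -0.013, 0.002], [-0.013, -1.0, -0.005], [0.002, 0.005, -1.0]] 331.0410833518383
138 -1 [257.7 290.5] [28.4 45.1] [0.3891 0.0541 0.045 ]
62 0 [256.9 298.6] [21.  23.8] [0.383  0.0548 0.045 ]
175 -1 [273.6 223.9] [45.8 57. ] [0.436  0.0425 0.045 ]
108 2 [273.1 229.2] [37.  38.7] [0.4325 0.0429 0.045 ]
```

```bash
python3 -m inch '{"dr":[[0,0,-0.7],[0,0,0],[0,0,0]],"dp":[[-3,-7,35],[0,0,35],[0,0,12]],"gripper":[0,0,0]}'
python3 -c "
from h import *
print(totool([.4323,.0426,.016]))"
```

```text
time_s: 2.75
position: [0.4423, 0.0376, 0.0259]
orientation: [1.0, -0.005, 0.009, 0.003]
wrist_force: [0.3, -0.5, 0.3]
grip_width: 1.003
[-10.2032237   -4.99115016   9.70080312]
```

```bash
python3 -m inch '{"dr":[[0,0,0],[0,0,0],[0,0,0]],"dp":[[-10,-5,8],[0,0,0],[0,0,0]],"gripper":[0,0,0]}'
python3 -c "
from h import *
print(totool([.4323,.0426,.016]),R.from_quat(state()['orientation']).as_matrix().round(3))"
```

```text
time_s: 3.12
position: [0.4348, 0.0418, 0.02]
orientation: [1.0, -0.006, 0.011, 0.003]
wrist_force: [0.1, -0.1, 0.4]
grip_width: 1.004
[-2.62106167 -0.75407355  3.97922334] [[ 1.    -0.012  0.022]
 [-0.011 -1.    -0.006]
 [ 0.022  0.006 -1.   ]]
```

```bash
python3 -m inch '{"dr":[[0.35,-1.3,-0.6],[0,0,0],[0,0,0],[0,0,0],[0,0,0],[0,0,0],[0,0,0]],"dp":[[-3,-1,4],[0,0,0],[0,0,0],[0,0,0],[0,0,0],[0,0,0],[0,0,0]],"gripper":[0,0,1,1,1,1,1]}' 50
cat > p.py <<'E'
import sys
from h import *
s=state(); T=[float(x) for x in sys.argv[1:4]]
print(s['time_s'],totool(T).round(1),'up-turn deg',np.degrees((R.from_quat(s['orientation']).inv()*R.from_quat([1,0,0,0])).as_rotvec()).round(2),s['wrist_force'].round(1),s['grip_width'].round(3))
E
python3 p.py .4323 .0426 .016
```

```text
time_s: 4.0
position: [0.4329, 0.043, 0.0172]
orientation: [1.0, -0.0, 0.0, -0.0]
wrist_force: [-0.2, -0.0, -0.1]
grip_width: 0.33Traceback (most recent call last):
  File "p.py", line 4, in <module>
    print(s['time_s'],totool(T).round(1),'up-turn deg',np.degrees((R.from_quat(s['orientation']).inv()*R.from_quat([1,0,0,0])).as_rotvec()).round(2),s['wrist_force'].round(1),s['grip_width'].round(3))
                                                                                                                                                                               ^^^^^^^^^^^^^^^^^^^^^
AttributeError: 'float' object has no attribute 'round'
```

```bash
sed -i "s/,s\['grip_width'\].round(3)/,s['grip_width']/" p.py; python3 -m inch '{"dr":[[0,0,0],[0,0,0],[0,0,0],[0,0,0],[0,0,0],[0,0,0]],"dp":[[0,0,-20],[0,0,-30],[20,6,-25],[40,14,0],[40,14,0],[0,0,0]],"gripper":[1,1,1,1,1,1]}'
python3 p.py .5405 .0092 .085; python3 c.py w4
```

```text
time_s: 4.75
position: [0.5341, 0.0081, 0.0932]
orientation: [1.0, 0.001, -0.001, 0.0]
wrist_force: [-0.7, -0.7, -0.2]
grip_width: 0.324
4.75 [ 6.4 -1.1  8.2] up-turn deg [0.01 0.1  0.09] [-0.7 -0.7 -0.2] 0.32420645106615825
4.8 [0.532  0.0089 0.0927] [[1.0, 0.003, -0.004], [0.003, -1.0, 0.0], [-0.004, -0.0, -1.0]] 331.0410833518383
```

View pics/w4.png

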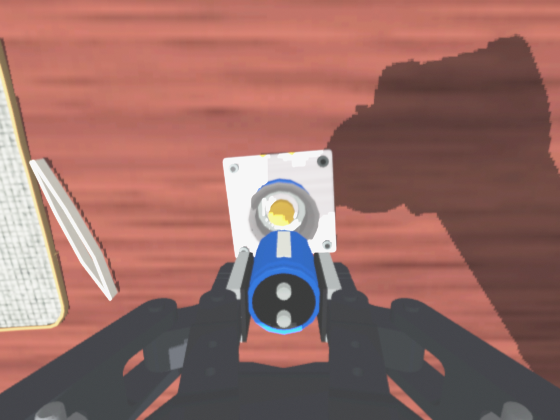

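w4 shows the can held upright with its top at about (284,297). The socket's plunger is at (281.5,211) and the tube mouth is just ahead.

```bash
cat > g.py <<'E'
from h import *
import pickle
c=pickle.load(open('w4.pkl','rb')); i=np.load('w4.npy').astype(int); r,g,b=i[...,0],i[...,1],i[...,2]
m=((b>r+50)&(b>80)).astype(np.uint8); m[:, :235]=0; m[:,335:]=0; m[:225]=0
q=np.argwhere(m)[:,::-1]; print('blue x',q[:,0].min(),q[:,0].max(),'ymax',q[:,1].max())
print('can top',plane(c,284,297,.1205)); print('plunger',plane(c,281.5,211,.024))
E
python3 g.py; python3 p.py .5405 .0092 .085
```

```text
blue x 248 319 ymax 334
can top [0.53479615 0.00873509 0.1205    ]
plunger [0.54169927 0.0102801  0.024     ]
4.8 [ 8.6 -0.3  7.7] up-turn deg [-0.    0.26  0.15] [-0.3 -0.3 -0.7] 0.32279639517089603
```

```bash
python3 -m inch '{"dr":[[0,0.25,0],[0,0,0],[0,0,0],[0,0,0]],"dp":[[8,0,0],[0,0,18],[0,0,18],[0,0,0]],"gripper":[1,1,1,1]}'
python3 p.py .5405 .0097 .042
```

```text
time_s: 5.3
position: [0.5361, 0.0105, 0.0529]
orientation: [1.0, 0.003, -0.003, -0.0]
wrist_force: [0.3, -0.4, -0.5]
grip_width: 0.327
5.3 [ 4.4  0.8 10.9] up-turn deg [-0.02  0.29  0.32] [ 0.3 -0.4 -0.5] 0.32721572684092587
```

```bash
python3 -m inch '{"dr":[[0,0.3,0.3],[0,0,0]],"dp":[[4,0.8,0],[0,0,0]],"gripper":[1,1]}'
python3 p.py .5402 .0097 .042;  python3 -m inch '{"dr":[[0,0.0,0],[0,0,0]],"dp":[[1.5,0,4],[0,0,0]],"gripper":[1,1]}'
python3 p.py .5402 .0097 .042
```

```text
time_s: 5.55
position: [0.54, 0.0101, 0.0528]
orientation: [1.0, 0.0, 0.0, -0.0]
wrist_force: [-0.1, 1.3, -0.3]
grip_width: 0.327
5.55 [ 0.2  0.4 10.8] up-turn deg [-0.02 -0.01  0.05] [-0.1  1.3 -0.3] 0.326583439190361
time_s: 5.8
position: [0.5421, 0.0101, 0.0493]
orientation: [1.0, 0.0, 0.001, -0.0]
wrist_force: [-0.2, 0.2, -0.0]
grip_width: 0.328
5.8 [-1.9  0.4  7.3] up-turn deg [-0.02 -0.09  0.04] [-0.2  0.2 -0. ] 0.3276356815812251
```

```bash
python3 -m inch '{"dr":[[0,0.0,0],[0,0,0],[0,0,0]],"dp":[[-2,0.4,4],[0,0,0],[0.5,0,2]],"gripper":[1,1,1]}'
python3 p.py .5402 .0097 .042; python3 -m inch '{"dr":[[0,0.0,0],[0,0,0]],"dp":[[0,0,2],[0,0,0]],"gripper":[1,1]}';python3 p.py .5402 .0097 .042
```

```text
time_s: 6.18
position: [0.5406, 0.0096, 0.0433]
orientation: [1.0, 0.0, 0.001, -0.0]
wrist_force: [-0.5, -0.1, 0.2]
grip_width: 0.327
6.175 [-0.4 -0.1  1.3] up-turn deg [-0.02 -0.12  0.04] [-0.5 -0.1  0.2] 0.32683956756574384
time_s: 6.42
position: [0.5408, 0.0096, 0.0412]
orientation: [1.0, 0.0, 0.001, -0.0]
wrist_force: [0.3, 0.1, 0.6]
grip_width: 0.325
6.425 [-0.6 -0.1 -0.8] up-turn deg [-0.02 -0.12  0.03] [0.3 0.1 0.6] 0.3250198809273979
```

```bash
python3 -m inch '{"dr":[[0,0.0,0],[0,0,0]],"dp":[[-0.4,0,1.5],[0,0,0]],"gripper":[1,1]}';python3 p.py .5402 .0097 .042
```

```text
time_s: 6.68
position: [0.5408, 0.0096, 0.0403]
orientation: [1.0, 0.0, 0.002, -0.0]
wrist_force: [-0.8, -0.1, 3.0]
grip_width: 0.327
6.675 [-0.6 -0.1 -1.7] up-turn deg [-0.01 -0.17  0.03] [-0.8 -0.1  3. ] 0.32748124281203206
```

```bash
python3 -m inch '{"dr":[[0,0,0],[0,0,0],[0,0,0],[0,0,0],[0,0,0],[0,0,0],[0,0,0]],"dp":[[0,0,0],[0,0,0],[0,0,0],[0,0,-20],[0,0,-35],[0,0,-35],[0,0,0]],"gripper":[0.6,0.5,0.3,0.3,0,0,0]}' ; python3 c.py w5
```

```text
time_s: 7.55
position: [0.5397, 0.0097, 0.1313]
orientation: [1.0, 0.0, 0.0, -0.0]
wrist_force: [0.5, 1.1, 0.1]
grip_width: 1.001
7.6 [0.5385 0.0095 0.1297] [[1.0, 0.001, -0.002], [0.001, -1.0, 0.0], [-0.002, -0.0, -1.0]] 331.0410833518383
```

View pics/w5.png

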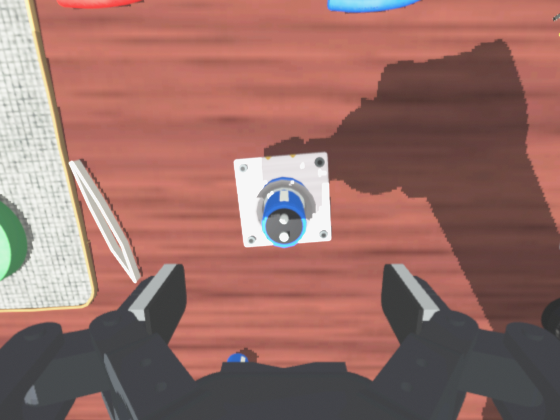

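w5 shows the blue can standing upright in its socket, with its top at (284,225). Moving to the black can.

```bash
python3 -c "
from h import *
import pickle
print(plane(pickle.load(open('w5.pkl','rb')),284,225,.069))"
python3 -m inch '{"dr":[[0,0,0],[0,0,0],[0,0,0],[0,0,0],[0,0,0],[0,0,0],[0,0,0]],"dp":[[-22,53,0],[-22,53,0],[-22,53,0],[-22,53,0],[-20,51,0],[0,0,0],[0,0,0]],"gripper":[0,0,0,0,0,0,0]}'
python3 p.py .430 -.254 .08; python3 c.py w6
cat > k.py <<'E'
from h import *
import pickle
i=np.load('w6.npy'); c=pickle.load(open('w6.pkl','rb')); save('w6c',cv2.resize(i[170:300,190:380],None,fx=4,fy=4,interpolation=cv2.INTER_CUBIC))
E
python3 k.py
```

```text
[0.54001219 0.01026413 0.069     ]
time_s: 8.48
position: [0.4237, -0.2584, 0.1211]
orientation: [1.0, 0.002, -0.007, -0.003]
wrist_force: [0.2, 0.5, 0.7]
grip_width: 0.999
8.475 [ 6.9 -4.1 41. ] up-turn deg [-0.37  0.8   0.22] [0.2 0.5 0.7] 0.9994444585239917
8.525 [ 0.4236 -0.2586  0.1211] [[1.0, 0.004, -0.014], [0.004, -1.0, 0.006], [-0.014, -0.006, -1.0]] 331.0410833518383
```

View pics/w6c.png

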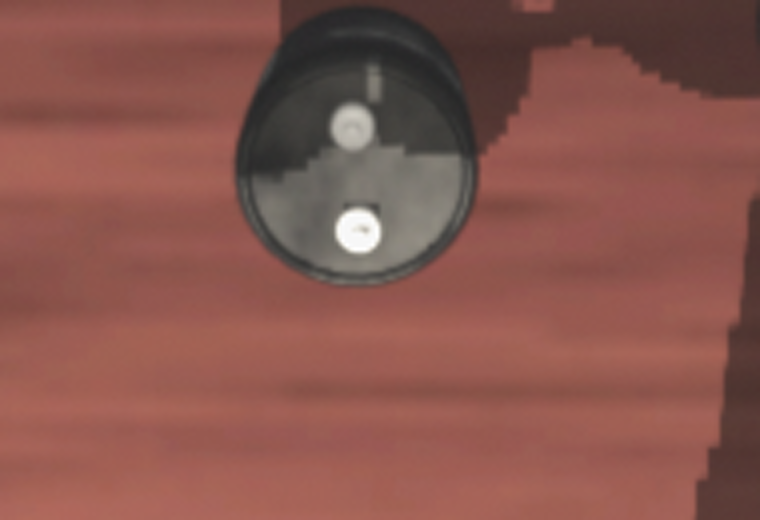

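The crop shows the black can's top, centred at about (279,213.4) in the full image and 60 px wide. The midpoint between its terminals agrees.

```bash
python3 -c "
from h import *
import pickle
c=pickle.load(open('w6.pkl','rb'));w1=pickle.load(open('w1.pkl','rb'))
print(plane(c,279,213.4,.05),plane(c,309,213.4,.05)-plane(c,249,213.4,.05),'term',plane(c,190+355/4-.4,170+179/4-.4,.056),tri(w1,(299,224),c,(279,213.4)))"
python3 p.py .430 -.254 .022
```

```text
[ 0.42818414 -0.25407493  0.05      ] [ 0.00025625 -0.0402733   0.        ] term [ 0.42939923 -0.25376879  0.056     ] (array([ 0.42604387, -0.25417314,  0.04078197]), np.float64(0.0014958960716529271))
8.525 [ 7.9 -3.9 99. ] up-turn deg [-0.35  0.82  0.23] [ 0.  -0.7 -0.6] 0.996022711049056
```

```bash
python3 -m inch '{"dr":[[-0.3,0.8,0.2],[0,0,0],[0,0,0]],"dp":[[5,-4,30],[-2,0,30],[0,0,0]],"gripper":[0,0,0]}'
python3 p.py .429 -.254 .022
```

```text
time_s: 8.9
position: [0.4286, -0.2497, 0.0594]
orientation: [1.0, 0.004, 0.0, -0.001]
wrist_force: [0.5, -0.3, -0.2]
grip_width: 0.999
8.9 [ 0.4  4.4 37.4] up-turn deg [-0.13 -0.05  0.48] [ 0.5 -0.3 -0.2] 0.9993495954828062
```

```bash
python3 -m inch '{"dr":[[0,0,0.4],[0,0,0],[0,0,0]],"dp":[[-2,4,20],[-2,0,17],[0,0,0]],"gripper":[0,0,0]}'
python3 p.py .429 -.254 .022
```

```text
time_s: 9.28
position: [0.4284, -0.2513, 0.0242]
orientation: [1.0, 0.004, 0.002, -0.001]
wrist_force: [0.7, -0.1, 0.3]
grip_width: 1.003
9.275 [0.6 2.7 2.2] up-turn deg [-0.09 -0.27  0.43] [ 0.7 -0.1  0.3] 1.0030514925506984
```

```bash
python3 -m inch '{"dr":[[0,-0.25,0.4],[0,0,0],[0,0,0],[0,0,0],[0,0,0],[0,0,0],[0,0,0]],"dp":[[0.5,2.5,2],[0,0,0],[0,0,0],[0,0,0],[0,0,0],[0,0,0],[0,0,0]],"gripper":[0,0,1,1,1,1,1]}' 90
python3 p.py .429 -.254 .022
```

```text
time_s: 10.15
position: [0.4319, -0.2543, 0.0258]
orientation: [1.0, 0.001, 0.003, 0.0]
wrist_force: [0.4, -0.1, 0.3]
grip_width: 0.468
10.15 [-2.9 -0.3  3.8] up-turn deg [ 0.05 -0.31  0.08] [ 0.4 -0.1  0.3] 0.46793418488838434
```

The tool ended about 4 mm high and 3 mm forward, so I'll reopen and take it lower.

```bash
python3 -m inch '{"dr":[[0,0,0],[0,0,0],[0,-0.3,0],[0,0,0]],"dp":[[0,0,0],[0,0,0],[-3,-0.3,4.5],[0,0,0]],"gripper":[0.3,0.3,0.3,0.3]}'
python3 p.py .429 -.254 .0215
```

```text
time_s: 10.65
position: [0.4283, -0.2539, 0.0207]
orientation: [1.0, 0.001, -0.0, 0.0]
wrist_force: [0.2, 0.3, 1.1]
grip_width: 0.702
10.65 [ 0.7  0.1 -0.8] up-turn deg [0.04 0.05 0.07] [0.2 0.3 1.1] 0.7019949795292864
```

Good. Close, lift, and carry over to the large socket.

```bash
python3 -m inch '{"dr":[[0,0,0],[0,0,0],[0,0,0],[0,0,0]],"dp":[[0.5,0,0],[0,0,0],[0,0,0],[0,0,0]],"gripper":[1,1,1,1]}' 90
python3 p.py .429 -.254 .0215
python3 -m inch '{"dr":[[0,0,0],[0,0,0],[0,0,0],[0,0,0],[0,0,0],[0,0,0],[0,0,0]],"dp":[[0,0,-20],[0,0,-30],[15,2,-22],[40,6,0],[40,6,0],[5,0,0],[0,0,0]],"gripper":[1,1,1,1,1,1,1]}'
python3 p.py .5377 -.2678 .09; python3 c.py w7
```

```text
time_s: 11.15
position: [0.4289, -0.2539, 0.0211]
orientation: [1.0, 0.001, -0.001, 0.0]
wrist_force: [0.1, -0.3, -0.2]
grip_width: 0.469
11.15 [ 0.1  0.1 -0.4] up-turn deg [0.04 0.06 0.07] [ 0.1 -0.3 -0.2] 0.4687271783575764
time_s: 12.02
position: [0.5287, -0.2674, 0.0925]
orientation: [1.0, 0.0, -0.003, -0.001]
wrist_force: [-1.2, -0.3, -2.6]
grip_width: 0.466
12.025 [9.  0.4 2.5] up-turn deg [-0.1   0.36  0.01] [-1.2 -0.3 -2.6] 0.46641074171663943
12.075 [ 0.5285 -0.2674  0.0926] [[1.0, -0.0, -0.006], [0.0, -1.0, 0.002], [-0.006, -0.002, -1.0]] 331.0410833518383
```

View pics/w7.png

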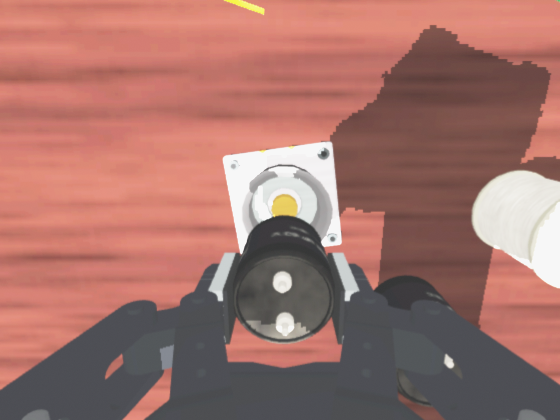

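w7 shows the black can held upright, its top centred at about (285,295). The large socket is ahead, with its plunger at about (284.5,207) and partly hidden.

```bash
python3 -c "
from h import *
import pickle
c=pickle.load(open('w7.pkl','rb'))
print(plane(c,285,295,.1216),plane(c,284.5,207.5,.024),'corner mid',[ (plane(c,*q,.006)).round(4) for q in ((224,157),(331,142),(341,243))])"
python3 -m inch '{"dr":[[-0.1,0.35,0],[0,0,0],[0,0,0]],"dp":[[9,0.4,0],[3,0,17],[0,0,0]],"gripper":[1,1,1]}'
python3 p.py .5377 -.2678 .065
```

```text
[ 0.53139788 -0.26715171  0.1216    ] [ 0.53857279 -0.26704511  0.024     ] corner mid [array([ 0.5694, -0.2255,  0.006 ]), array([ 0.5796, -0.2985,  0.006 ]), array([ 0.5063, -0.3089,  0.006 ])]
time_s: 12.45
position: [0.5387, -0.2679, 0.0738]
orientation: [1.0, -0.001, -0.001, -0.0]
wrist_force: [-0.5, 0.4, -2.0]
grip_width: 0.468
12.45 [-1.  -0.1  8.8] up-turn deg [-0.02  0.12 -0.07] [-0.5  0.4 -2. ] 0.46791776751363123
```

```bash
python3 -m inch '{"dr":[[0,0.1,0],[0,0,0],[0,0,0]],"dp":[[0,-0.5,8],[0.5,0,8],[0,0,0]],"gripper":[1,1,1]}'
python3 p.py .538 -.2674 .046
```

```text
time_s: 12.82
position: [0.5385, -0.2673, 0.0562]
orientation: [1.0, -0.001, -0.001, -0.0]
wrist_force: [0.1, 0.1, -0.8]
grip_width: 0.468
12.825 [-0.5  0.1 10.2] up-turn deg [-0.04  0.08 -0.09] [ 0.1  0.1 -0.8] 0.4675110084335635
```

```bash
python3 -m inch '{"dr":[[0,0.1,0],[0,0,0],[0,0,0],[0,0,0]],"dp":[[-0.2,0,4],[0,0,3],[0,0,3],[0,0,0]],"gripper":[1,1,1,1]}'
python3 p.py .538 -.2674 .035
```

```text
time_s: 13.32
position: [0.5386, -0.2675, 0.0459]
orientation: [1.0, -0.001, 0.001, -0.0]
wrist_force: [0.1, -0.5, -1.6]
grip_width: 0.469
13.325 [-0.6 -0.1 10.9] up-turn deg [-0.02 -0.07 -0.09] [ 0.1 -0.5 -1.6] 0.4687625491343327
```

No side force, so the can is in the tube. Pressing against the spring in small rows.

```bash
for k in 1; do python3 -m inch '{"dr":[[0,0,0],[0,0,0],[0,0,0]],"dp":[[-0.3,0,3],[0,0,2],[0,0,0]],"gripper":[1,1,1]}'; python3 p.py .538 -.2674 .035; done
```

```text
time_s: 13.7
position: [0.539, -0.2676, 0.0421]
orientation: [1.0, -0.001, 0.001, 0.0]
wrist_force: [-1.7, 1.2, 3.8]
grip_width: 0.467
13.7 [-1.1 -0.2  7.1] up-turn deg [ 0.01 -0.14 -0.09] [-1.7  1.2  3.8] 0.4666580604198924
```

```bash
python3 -m inch '{"dr":[[0,0,0],[0,0,0],[0,0,0]],"dp":[[-0.3,0,2],[0,0,2],[0,0,0]],"gripper":[1,1,1]}'; python3 p.py .538 -.2674 .035
```

```text
time_s: 14.08
position: [0.539, -0.2676, 0.0388]
orientation: [1.0, -0.001, 0.002, 0.0]
wrist_force: [-1.6, 0.9, 5.7]
grip_width: 0.465
14.075 [-1.1 -0.2  3.8] up-turn deg [ 0.03 -0.18 -0.09] [-1.6  0.9  5.7] 0.4653107040814507
```

```bash
python3 -m inch '{"dr":[[0,-0.15,0],[0,0,0],[0,0,0]],"dp":[[-0.8,0,2],[0,0,2],[0,0,0]],"gripper":[1,1,1]}'; python3 p.py .538 -.2674 .035
```

```text
time_s: 14.45
position: [0.5391, -0.2677, 0.0358]
orientation: [1.0, -0.001, 0.001, 0.0]
wrist_force: [-3.0, 1.0, 7.4]
grip_width: 0.46
14.45 [-1.1 -0.3  0.8] up-turn deg [ 0.06 -0.12 -0.08] [-3.   1.   7.4] 0.4604971480921261
```

```bash
python3 -m inch '{"dr":[[0,0,0],[0,0,0]],"dp":[[-0.2,0,1.5],[0,0,0]],"gripper":[1,1]}'; python3 p.py .538 -.2674 .035
```

```text
time_s: 14.7
position: [0.5391, -0.2676, 0.0355]
orientation: [1.0, -0.001, 0.001, 0.001]
wrist_force: [-2.8, 1.3, 8.0]
grip_width: 0.46
14.7 [-1.1 -0.2  0.5] up-turn deg [ 0.07 -0.12 -0.08] [-2.8  1.3  8. ] 0.4599941873837182
```

```bash
python3 -m inch '{"dr":[[0,0,0],[0,0,0]],"dp":[[-0.5,0,3],[0,0,2]],"gripper":[1,1]}' 110; python3 p.py .538 -.2674 .035
```

```text
time_s: 14.95
position: [0.5391, -0.2677, 0.0351]
orientation: [1.0, -0.001, 0.001, 0.001]
wrist_force: [-6.4, 3.5, 18.1]
grip_width: 0.463
14.95 [-1.1 -0.3  0.1] up-turn deg [ 0.1  -0.12 -0.09] [-6.4  3.5 18.1] 0.4631999260575443
```

Force rose to 18 N with no travel at z=0.0351, which matches the predicted stop height of 0.035. Easing the side load and keeping the press in the last row.

```bash
python3 -m inch '{"dr":[[0,0,0],[0,0,0]],"dp":[[-1.2,-0.6,2.5],[-0.6,-0.3,2.5]],"gripper":[1,1]}'; python3 p.py .538 -.2674 .035
cat > z.py <<'E'
from h import *
a=capture('wrist'); b=capture('scene'); 
for _ in range(3): capture('scene'); s=state(); print(s['time_s'],s['wrist_force'].round(1),s['position'].round(4),s['grip_width'])
save('fin',np.hstack([cv2.resize(b[180:300,240:420],(400,267)),cv2.resize(a[150:360,140:420],(400,300))[:267]]))
E
python3 z.py
```

```text
time_s: 15.2
position: [0.5392, -0.2676, 0.0351]
orientation: [1.0, -0.001, 0.003, 0.002]
wrist_force: [-7.5, 2.0, 22.6]
grip_width: 0.462
15.2 [-1.2 -0.2  0.1] up-turn deg [ 0.23 -0.32 -0.1 ] [-7.5  2.  22.6] 0.461882816118754
15.35 [-6.1  2.5 21.6] [ 0.5391 -0.2676  0.0351] 0.4581820132592087
15.4 [-5.1  2.6 21.2] [ 0.5391 -0.2676  0.0351] 0.45905748726132906
15.45 [-6.2  2.4 21.4] [ 0.5392 -0.2677  0.0351] 0.4630177767254929
```

View pics/fin.png

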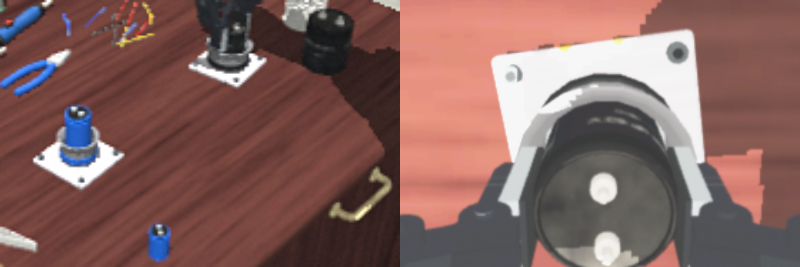

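The final picture shows the blue can upright in its socket and the black can held down in the large one. Force is steady at about 21 N and the position is not changing, so I'm handing in.

```bash
python3 -c "
from h import *
s=state();print(s['time_s'],s['wrist_force'].round(1),s['position'].round(4));print(sign_off())"
```

```text
15.45 [-6.2  2.4 21.4] [ 0.5392 -0.2677  0.0351]
the job is handed in; nothing more can be done
None
```

The job is handed in after 15.5 s. The small blue can stands released in the blue-banded socket. The large black can is held gripped and pressed on the stop in the black-banded socket.

**Last checks that agree**
- **Small can:** the wrist view after release and the last scene picture show it upright on the socket axis, within about 1 mm.
- **Large can:** the spring force rose from about 5 N to 9 N over the press. The tool then stopped at z = 0.0351, against 0.035 expected for the stop, and the vertical push held steady at about 21 N.
- **Bystanders:** I touched none of the tools or other things on the desk. I did not measure them again afterwards.

**What was less certain**
- **Side load:** about 6 N remained against the tube wall and did not clear when I tried to ease it.
- **Fingertip clearance:** the tips are about 2 mm above the socket rim by geometry only; I did not measure it in a picture. The force readings put the plunger travel at about 9.5–10 mm.
- **Can heights:** the two-view heights scattered, 42–52 mm for the blue can and 41–47 mm for the black can. I relied on the stated 45 and 50 mm.
- **Regrasp:** the first grip on the black can was about 4 mm high, so I redid it before lifting.

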